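# Close and lock the service lid of a valve amplifier with a quarter-turn toggle

### The arm

A 6-joint arm with a two-finger parallel gripper is mounted at the origin on the work surface. World frame = base frame: x ahead of the robot, y to its left, z up, the work surface at z = 0. Lengths are in m, angles in degrees, forces in N, time in s.
With the tool pointing down it reaches from about 0.35 to 1 m from the base axis. Payload 7.1 kg.
Tool frame: the origin (TCP) lies at the very end of the fingers, on their centre line; the grasp point (between the pads) lies 19 mm behind it; z points along the fingers, y is the line along which they close (so a half turn about z gives the same grasp; the last joint's range is limited). The gripper opens to 85 mm and grips with 20 to 120 N. Pads are 22 mm wide; open, the fingers measure 114 mm over their backs; the gripper's body (76 mm by 85 mm) begins 54 mm behind the grasp point. The pads swing forward as they close: fully open they stand 13 mm farther back than shut.
Start: joints at [-73.339, 24.242, 93.386, -0, 62.372, -1.089], TCP at [0.191, -0.595, 0.231] pointing down, gripper open.
Joint ranges: [-172.04, 172.04], [-51.8, 120.97], [4.93, 147.93], [-75.15, 255.16], [6.16, 154.13], [-145.62, 145.62]. Speed limits (degrees/s): [136.94, 136.94, 172.46, 180, 180, 180].

### API

Orientations are given as [roll, pitch, yaw] about the fixed x, y, z axes, in that order (R = Rz(yaw) Ry(pitch) Rx(roll)).
In Python, from bench import sense, capture, finish_job gives the robot as it stands.
- The arm moves only by the tool carry_out, never from a script. Its argument "moves" is a list of rows, each a list of 2 entries, a list of its own where there are three numbers: the shift along the tool's x, y, z in m, then the turn about the tool's z in rad. In form: [[[tx, ty, tz], spin], ...]. A call has 1 to 8 rows; each row shifts and turns the commanded pose from where the row before left it, along the tool's axes as they then stand; what a row does not reach is not made up. A row lasts 1/10 s, in which the tool goes at most 50 mm and 8.59 degrees, less where a joint would pass 70% of its speed; a pose out of reach is approached as far as the arm can. A call is refused whole if a number of a shift passes 0.05 or a number of a turn 0.15, either way. A call with a gripper value outside its range is refused whole. "jaw" is the finger opening in m, from 0 to 0.0854, set as the call begins (left out, the last holds). The fingers move at their own pace and stop on an object; "grip_force" is the grip in N (left out, the last holds). Time passes only in rows, so rows that do not move let the fingers close. It gives the time, the measured TCP pose, the force, the opening and the grip force at its end, in the units of the state.
- sense(): the state, without advancing time (a new reading comes with each control period).
- capture(name): name is "scene" or "side" or "wrist"; returns a dict with "image" (400x640x3 uint8, red, green, blue), "z_map" (400x640 float32, m along the optical axis (not along the pixel's ray), 0 where there is no reading), "camera_matrix" (3x3 intrinsics, pixels), "k1" (the pictures are not rectified: a ray, as slopes to the right and down, at radius r is drawn at 1 + k1 r^2 times it, then the intrinsics apply), "T" (4x4, takes a point from camera to world coordinates). Camera axes: x right, y down, z forward; pixel columns grow to the right and rows downward; lengths in m; the calibration is good to about 2 mm. A picture is of the moment at which its call begins.
- finish_job(): hands the job in; it is judged then, once.
The state is a dict: "time_s": time; "joint_positions": joint angles; "joint_velocities": joint speeds; "joint_torque": joint torques, N m; "ee_pos": TCP position; "orientation": TCP orientation; "force": force on the tool from outside, world axes, zero at the start; "ft_torque": the same for the moment, N m; "width": opening from 0.0 (shut) to 1.0 (fully open); "grasp_force": force on a finger pad.
Only numpy, scipy, OpenCV 4.12 (cv2) and the standard library are available. Lean on these libraries where they do the work, as an engineer would, in place of code of your own. Each camera call takes 0.05 s, during which the arm holds its last target. There are 200 camera calls.

### The job

Fold the amplifier's open service lid fully shut, then take the T-handled toggle fastener out of the hardware rack, pass its crossbar down through the slot in the lid until its flange sits flat on the lid, and give it a quarter turn so that the crossbar lies across the slot underneath and locks the lid. Leave the two round-headed thumbscrews in the rack, do not knock the glass valves, and leave the toggle upright and let go.

Things in the scene. Friction and masses are not known exactly. Their poses are not given: they have to be found in the camera images.
- lid (a joint): hinge of the amplifier's flat aluminium service lid, rad: 0 = shut and level, grows as the free edge swings up; stops at 1.2. Starts between 0.45 and 1.0. The lid is 170 mm long from hinge to free edge, 124 mm wide, 4 mm thick; a stiff hinge keeps it where it is left; about 1 to 3 N down near the free edge moves it
- hinge (a point): middle of the lid's hinge line, at the height of the lid's underside, which is the amplifier's top, 80 mm above the bench. Axes are the amplifier's: the shut lid runs from here towards its -x (towards the robot); the hinge line is its y; z is up. The amplifier (260 x 340 mm, aluminium front panel towards the robot) is fixed; its right half (-y) carries the lid, the left half the valves and black transformer pots
- slot (a point): centre of the slot in the lid, on the lid's upper face, 145 mm from the hinge line and 25 mm from the free edge, midway across the lid. Moves with the lid; z is out of the upper face. The slot is 28 mm long along its y (parallel to the hinge) and 11 mm wide along its x. With the lid shut a like slot, 1 mm larger, lies below it in the amplifier's 4 mm top plate, so the two sheets are 8 mm together; over 60 mm is free beneath
- toggle_grip (a point): centre of the handle bar of the steel toggle fastener, 80 g or so. The handle bar is 46 mm long (its x), 12 mm thick (its y), 22 mm high. Its z is up; the underside of the 38 mm round, 4 mm thick flange is 27 mm below this point. Below the flange: 8 mm round shank, 13 mm long, then the crossbar, 24 mm long, 7 mm thick and 7 mm high, parallel to the handle bar, its underside 20 mm below the flange. It hangs by the flange in one of the rack's three holes, any of them
- rack: plywood hardware rack, fixed: plate 64 (x) x 232 (y) mm, top 50 mm above the bench, open below; origin on the bench under its centre; three 31 mm round holes 75 mm apart along its y. Handle bar starts roughly along the rack's y
- screw1_grip (a point): middle of the head of a plain thumbscrew in the rack: round head 28 mm across, 18 mm high on a 38 mm flange, no crossbar; its point is 11 mm above the rack's top. Leave it there
- screw2_grip (a point): the other, identical thumbscrew, in the rack. Leave it there
- valves: four fixed upright glass valves on the left half of the amplifier, up to 97 mm above its top; origin under the amplifier's centre on the bench, amplifier axes (valves at x -30, y 75 and 130; x -90, y 85 and 130 mm; the thickest is 40 mm across its base). Fragile
Not all that is in view belongs to the job. What is shaped like the part that bears toggle_grip but pink or red is not meant.

How it is judged:
By the outcome, as a careful person would: the job done as asked, in the order asked, and still so for the second after the job is handed in, with the robot touching nothing.
It also fails if it takes over 64 s, if anything falls off the work surface, if the arm or the gripper's body presses on something with over 40 N, if the wrist force passes 120 N, or if a joint passes its speed limit or range.

## Working session

There is one attempt and no reset: what is moved stays moved. The work goes in short steps, Python scripts to look and compute and a tool call to move; the robot and the scene stay as the last step left them, time stands still between calls to the robot, and variables do not carry over. Pictures are saved under pics/ and viewed, at most 10 in all, crops included, and the job is handed in when it is done.

Besides the shell and the picture viewer there is one more tool, called after "Request:" as name(argument=value, ...), one argument or row to a line, values as JSON. carry_out: Moves the arm, as the interface text tells. Its arguments: {"type":"object","properties":{"moves":{"type":"array"},"jaw":{"type":"number"},"grip_force":{"type":"number"}},"required":["moves"]}

```bash
ls; mkdir -p pics
cat > h.py <<'E'
import numpy as np, cv2
from bench import sense, capture, finish_job
def cloud(c):
    K=np.array(c["camera_matrix"]); k1=c["k1"]; z=c["z_map"]; T=np.array(c["T"])
    v,u=np.mgrid[0:z.shape[0],0:z.shape[1]].astype(float)
    n=cv2.undistortPoints(np.stack([u.ravel(),v.ravel()],1)[:,None],K,np.array([k1,0,0,0,0.]))[:,0].reshape(*z.shape,2)
    P=np.dstack([n[...,0]*z,n[...,1]*z,z])@T[:3,:3].T+T[:3,3]
    P[z<=0]=np.nan
    return P
def save(c,name): cv2.imwrite("pics/"+name+".png",c["image"][...,::-1])
E
python3 - <<'E'
from h import *
s=sense(); print(s)
for n in ["scene","side","wrist"]:
    c=capture(n); np.savez(n+"0.npz",P=cloud(c),im=c["image"]); save(c,n+"0"); print(n,np.array(c["T"]).round(3).tolist(),c["k1"])
E
```

```text
pics
{'time_s': 0.0, 'joint_positions': array([-7.33379456e+01,  2.42850203e+01,  9.34345541e+01, -1.71285595e-03,
        6.23743952e+01, -1.08869889e+00]), 'joint_velocities': array([ 0.04994844, -0.06413555, -0.02757225, -0.05670032, -0.08150354,
        0.10119719]), 'joint_torque': array([-1.27929643e-04, -5.57385349e+01, -2.81743866e+01, -4.13475129e-05,
        7.27073129e-03,  8.70732350e-06]), 'ee_pos': array([ 0.19039512, -0.59467514,  0.23051789]), 'orientation': array([-1.79906018e+02, -2.69438958e-04,  1.77515485e+01]), 'force': array([-0.35779282,  0.91405565,  0.67736823]), 'ft_torque': array([0.04345893, 0.01891199, 0.06340134]), 'grasp_force': 0.0, 'width': 1.0002308128715587}
scene [[0.268, 0.589, -0.762, 1.43], [0.963, -0.169, 0.207, -0.334], [-0.007, -0.79, -0.613, 0.771], [0.0, 0.0, 0.0, 1.0]] -0.035512622446257094
side [[0.88, -0.327, 0.345, 0.31], [-0.475, -0.598, 0.645, -0.57], [-0.005, -0.731, -0.682, 0.591], [0.0, 0.0, 0.0, 1.0]] -0.008733879972273461
wrist [[0.305, -0.916, -0.259, 0.256], [-0.952, -0.294, -0.081, -0.574], [-0.002, 0.272, -0.962, 0.373], [0.0, 0.0, 0.0, 1.0]] -0.029796689450629625
```

View pics/scene0.png

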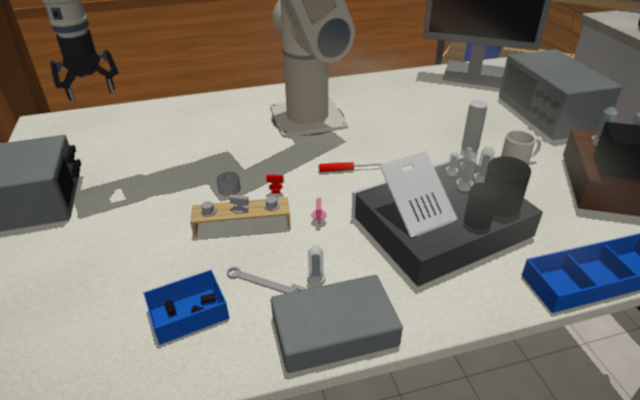

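View pics/side0.png

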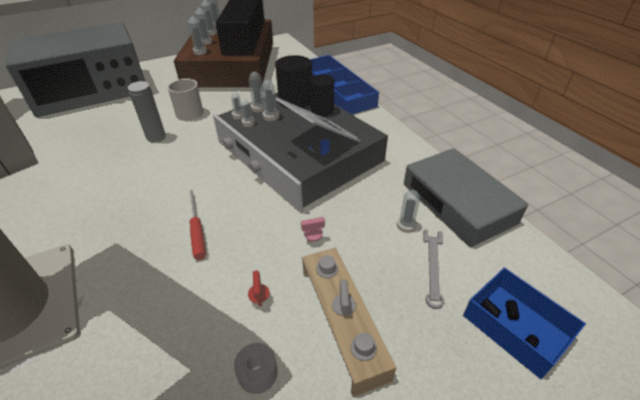

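The scene view shows the rack at (190-290, 200-235) and the open lid at (385-455, 155-235). Candidates for the toggle:
- Grey T-handle in the rack's middle hole, scene (240,203), side (343,297). It fits: steel, bar handle, hanging by its flange.
- Pink one, scene (319,210), and red one, scene (275,183). Both are excluded by colour and by lying on the bench.
- Round thumbscrews, scene (208,208) and (271,202). These stay in the rack.

I'll confirm the choice in a crop and measure.

Run:
```python
from h import *
d=np.load("side0.npz"); im=d["im"]; P=d["P"]
w=np.load("wrist0.npz")
a=cv2.resize(im[235:395,240:400],None,fx=3.5,fy=3.5,interpolation=cv2.INTER_CUBIC)
cv2.imwrite("pics/crop1.png",a[...,::-1])
def p(P,u,v): print((u,v),P[v,u].round(4))
for q in [(327,265),(343,285),(364,345),(290,128),(315,165),(360,160),(330,100),(230,140)]: p(P,*q)
S=np.load("scene0.npz")["P"]
print("scene")
for q in [(400,165),(440,165),(420,200),(405,228),(450,215),(240,200),(408,163),(380,215)]: p(S,*q)
# rack points and handle
R=P.reshape(-1,3)
for nm,Q in (("side",R),("scene",S.reshape(-1,3))):
    c=np.array([P[285,343,0],P[285,343,1]])
    m=(np.hypot(Q[:,0]-c[0],Q[:,1]-c[1])<.16)
    T=Q[m&(abs(Q[:,2]-.05)<.004)]
    r=cv2.minAreaRect(T[:,:2].astype(np.float32)*1000); print(nm,len(T),T[:,2].mean(),r)
    for zc in (.061,.085):
        pass
    H=Q[m&(Q[:,2]>.073)&(Q[:,2]<.1)]
    print("handle",len(H),H.mean(0),H.min(0),H.max(0),cv2.minAreaRect(H[:,:2].astype(np.float32)*1000))
```

```text
(327, 265) [ 0.5024 -0.22    0.0717]
(343, 285) [ 0.4993 -0.2762  0.0884]
(364, 345) [ 0.4804 -0.3667  0.0732]
(290, 128) [0.6171 0.1727 0.0799]
(315, 165) [0.6031 0.0166 0.0805]
(360, 160) [0.7187 0.0191 0.0498]
(330, 100) [0.7299 0.1803 0.1201]
(230, 140) [0.4853 0.2385 0.0497]
scene
(400, 165) [0.6064 0.0636 0.1777]
(440, 165) [0.4968 0.2287 0.0785]
(420, 200) [0.6728 0.0877 0.1246]
(405, 228) [0.7015 0.0452 0.0784]
(450, 215) [0.7016 0.1505 0.0911]
(240, 200) [ 0.5046 -0.2852  0.0797]
(408, 163) [0.6012 0.085  0.1758]
(380, 215) [0.646  0.0084 0.0795]
side 4415 0.05029386109575758 ((447.00860595703125, -279.7289123535156), (233.13250732421875, 160.98048400878906), 81.96009063720703)
handle 358 [ 0.49025452 -0.30716968  0.08210016] [ 0.47209664 -0.37247001  0.07300719] [ 0.51492843 -0.20061322  0.089758  ] ((493.9582824707031, -286.51409912109375), (172.78697204589844, 23.97797966003418), 82.32266998291016)
scene 1343 0.048880481124845644 ((451.0238037109375, -281.9103088378906), (232.94760131835938, 167.02975463867188), 83.0185546875)
handle 137 [ 0.50068006 -0.28575781  0.0815557 ] [ 0.48491608 -0.30897064  0.07313428] [ 0.51790475 -0.20769484  0.08867314] ((506.6439514160156, -259.2187805175781), (105.3810806274414, 19.559036254882812), 75.18706512451172)
```

View pics/crop1.png

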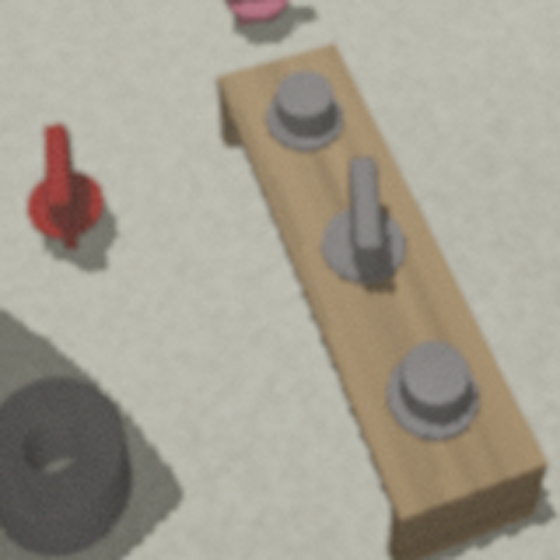

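The crop confirms it: a grey bar handle on a round flange at crop (365,210), in the middle hole, between the two round-headed screws.

Run:
```python
from h import *
d=np.load("side0.npz"); s=np.load("scene0.npz")
for nm,P in (("side",d["P"]),("scene",s["P"])):
    Q=P.reshape(-1,3)
    m=(abs(Q[:,0]-.5)<.04)&(abs(Q[:,1]+.285)<.035)
    H=Q[m&(Q[:,2]>.083)&(Q[:,2]<.095)]
    print(nm,"top",len(H),H.mean(0),cv2.minAreaRect(H[:,:2].astype(np.float32)*1000))
    m=(Q[:,0]>.42)&(Q[:,0]<.56)&(Q[:,1]>-.42)&(Q[:,1]<-.14)
    T=Q[m&(abs(Q[:,2]-.05)<.0025)]
    print(" rack",len(T),cv2.minAreaRect(T[:,:2].astype(np.float32)*1000))
    for c in ((.5,-.21),(.48,-.36)):
        T=Q[(np.hypot(Q[:,0]-c[0],Q[:,1]-c[1])<.035)&(abs(Q[:,2]-.07)<.003)]; print(" screw",len(T),T.mean(0).round(4))
# amp top
    m=(Q[:,0]>.4)&(Q[:,0]<.95)&(Q[:,1]>-.1)&(Q[:,1]<.4)
    A=Q[m&(abs(Q[:,2]-.08)<.003)]
    print(" amp",len(A),A[:,2].mean(),cv2.minAreaRect(A[:,:2].astype(np.float32)*1000))
# lid plane (scene), ransac
P=s["P"]; im=s["im"]
sub=np.zeros(P.shape[:2],bool); sub[145:245,375:465]=1
g=im.min(-1); mm=sub&(g>120)&(P[...,2]>.085)
L=P[mm]; rng=np.random.default_rng(0); best=None
for _ in range(500):
    a,b,c=L[rng.choice(len(L),3,False)]; n=np.cross(b-a,c-a); 
    if np.linalg.norm(n)<1e-6: continue
    n/=np.linalg.norm(n); k=abs((L-a)@n)<.003
    if best is None or k.sum()>best.sum(): best=k
L=L[best]; c=L.mean(0); n=np.linalg.svd(L-c)[2][2]; n*=np.sign(n[2])
print("lid",len(L),best.mean(),c,n,"tilt",np.arccos(n[2]),"az",np.degrees(np.arctan2(n[1],n[0])))
y=np.cross(n,[0,0,1.]);y/=np.linalg.norm(y); x=np.cross(y,n); 
pl=np.stack([(L-c)@x,(L-c)@y],1); r=cv2.minAreaRect((pl*1000).astype(np.float32)); print(r)
for q in cv2.boxPoints(r)/1000: print((c+q[0]*x+q[1]*y).round(4))
```

```text
side top 210 [ 0.49329344 -0.28857902  0.08709539] ((494.3456115722656, -286.9063415527344), (46.00645065307617, 12.053971290588379), 63.38911819458008)
 rack 4019 ((494.51251220703125, -286.43890380859375), (233.13250732421875, 65.02952575683594), 81.96009063720703)
 screw 178 [ 0.5038 -0.2145  0.0711]
 screw 215 [ 0.4828 -0.3618  0.0717]
 amp 5578 0.07938866580381425 ((637.0278930664062, 173.21969604492188), (270.423583984375, 349.2691650390625), 12.28989028930664)
scene top 63 [ 0.49795488 -0.28830621  0.08552578] ((497.94049072265625, -287.1432189941406), (45.584716796875, 14.886189460754395), 70.19877624511719)
 rack 913 ((499.4900817871094, -287.96160888671875), (232.54251098632812, 70.20726013183594), 82.55073547363281)
 screw 68 [ 0.5093 -0.2135  0.0698]
 screw 71 [ 0.4878 -0.3624  0.0701]
 amp 4181 0.07889936917359514 ((639.4660034179688, 171.84756469726562), (271.1073913574219, 347.7142333984375), 11.99888801574707)
lid 3079 0.8639169472502806 [0.65375947 0.08951328 0.1355493 ] [0.60055316 0.13467979 0.78816068] tilt 0.6629815650592956 az 12.639997799216236
((-1.7370376586914062, -45.83747100830078), (215.8103790283203, 166.94393920898438), 89.40998077392578)
[0.6867 0.2536 0.0824]
[0.5579 0.2265 0.1852]
[0.6034 0.0155 0.1865]
[0.7322 0.0426 0.0838]
```

Request:
carry_out(
  moves=[
    [[0.037,-0.0298,-0.003],0],
    [[0.037,-0.0298,-0.003],0],
    [[0.037,-0.0298,-0.003],0],
    [[0.037,-0.0298,-0.003],0],
    [[0.037,-0.0298,-0.003],0],
    [[0.037,-0.0298,-0.003],0],
    [[0.037,-0.0298,-0.003],0],
    [[0.037,-0.0298,-0.003],0],
  ],
  jaw=0,
)

```text
time_s: 0.95
ee_pos: [0.4004, -0.2762, 0.2555]
orientation: [180.0, -0.0, 17.7]
force: [0.8, -1.1, -0.3]
width: -0.002
grasp_force: 0.0
```

Request:
carry_out(
  moves=[
    [[0.037,-0.0298,0],0],
    [[0.037,-0.0298,0],0],
    [[0.037,-0.0298,0],0],
    [[0.037,-0.0298,0],0],
    [[0.037,-0.0298,0],0],
    [[0.037,-0.0298,0],0],
    [[0.037,-0.0298,0],0],
    [[0.037,-0.0298,0],0],
  ],
)

```text
time_s: 1.75
ee_pos: [0.6097, 0.0412, 0.2551]
orientation: [-180.0, 0.0, 17.8]
force: [0.3, -0.1, 0.7]
width: 0.003
grasp_force: 0.0
```

Request:
carry_out(
  moves=[
    [[0,0,0],0],
    [[0,0,0],0],
    [[0,0,0],0],
  ],
)

```text
time_s: 2.05
ee_pos: [0.6082, 0.0387, 0.2549]
orientation: [-180.0, 0.1, 17.7]
force: [0.4, -1.1, -0.2]
width: -0.001
grasp_force: 0.0
```

Request:
carry_out(
  moves=[
    [[0,0,0.025],0],
    [[0,0,0.025],0],
    [[0,0,0.02],0],
    [[-0.005,0,0.01],0],
    [[-0.005,0,0.01],0],
    [[-0.005,0,0.01],0],
    [[-0.005,0,0.01],0],
    [[-0.004,0,0.01],0],
  ],
)

```text
time_s: 2.85
ee_pos: [0.5859, 0.0319, 0.1351]
orientation: [180.0, -0.0, 17.7]
force: [0.8, 1.4, 1.7]
width: 0.004
grasp_force: 0.6
```

Request:
carry_out(
  moves=[
    [[-0.003,0,0.01],0],
    [[-0.002,0,0.01],0],
    [[-0.001,0,0.01],0],
    [[0,0,0.008],0],
    [[0,0,0.005],0],
    [[0,0,0],0],
  ],
)

```text
time_s: 3.45
ee_pos: [0.5802, 0.0302, 0.0914]
orientation: [-180.0, 0.1, 17.8]
force: [0.3, 0.1, 1.0]
width: -0.004
grasp_force: 0.0
```

Next I'll press the last few mm, watching the force.

Request:
carry_out(
  moves=[
    [[0,0,0.003],0],
    [[0,0,0.003],0],
    [[0,0,0.001],0],
    [[0,0,0],0],
  ],
)

```text
time_s: 3.85
ee_pos: [0.5806, 0.0302, 0.0853]
orientation: [180.0, -0.0, 17.8]
force: [0.7, -0.6, 0.5]
width: -0.002
grasp_force: 0.0
```

Request:
carry_out(
  moves=[
    [[0,0,0.001],0],
    [[0,0,0],0],
  ],
)

```text
time_s: 4.05
ee_pos: [0.5805, 0.0302, 0.0844]
orientation: [180.0, -0.0, 17.8]
force: [0.9, 0.1, 0.1]
width: 0.004
grasp_force: 0.0
```

Request:
carry_out(
  moves=[
    [[0,0,0.001],0],
    [[0,0,0.0005],0],
    [[0,0,0],0],
  ],
)

```text
time_s: 4.35
ee_pos: [0.5806, 0.0302, 0.0839]
orientation: [180.0, -0.0, 17.8]
force: [-3.5, 0.2, 11.7]
width: -0.005
grasp_force: 5.5
```

Run:
```python
from h import *
print(sense()["force"])
c=capture("side"); P=cloud(c); save(c,"side1"); np.savez("side1.npz",P=P,im=c["image"])
Q=P.reshape(-1,3)
h=np.array([.7168,.1027]); a=np.radians(12.2); ux=np.array([np.cos(a),np.sin(a)]); uy=np.array([-ux[1],ux[0]])
X=(Q[:,:2]-h)@ux; Y=(Q[:,:2]-h)@uy
for lo in range(-180,0,20):
    m=(X>lo/1e3)&(X<lo/1e3+.02)&(abs(Y+.0)<.05)&(abs(Q[:,2]-.09)<.03); print(lo,m.sum(),np.median(Q[m,2]))
```

```text
[-3.47627661  0.17618296 11.69574118]
-180 323 0.080998940537656
-160 208 0.08364306965374213
-140 108 0.08290651171549174
-120 72 0.08337916276528295
-100 75 0.08295047412962231
-80 88 0.083303587083223
-60 110 0.08334484524682101
-40 200 0.08332197072748054
-20 220 0.08331090404554481
```

View pics/side1.png

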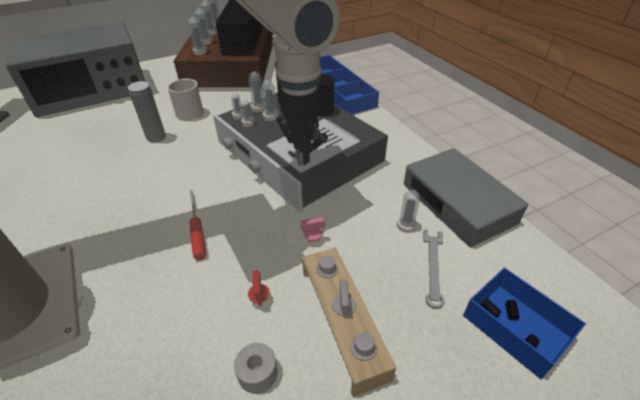

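The lid lies flat at z≈0.0835 under 12 N, so it is shut. I'll raise the tool and look at the slot with the wrist camera.

Request:
carry_out(
  moves=[
    [[0,0,-0.02],0],
    [[0,0,-0.03],0],
    [[0,0,-0.03],0],
    [[0.0075,-0.042,-0.02],0],
    [[0,0,-0.02],0],
    [[0,0,0],0],
    [[0,0,0],0],
  ],
)

```text
time_s: 5.1
ee_pos: [0.5747, 0.0724, 0.2027]
orientation: [180.0, -0.0, 17.8]
force: [0.1, -0.3, -0.1]
width: 0.002
grasp_force: 0.0
```

Run:
```python
from h import *
print(sense()["ee_pos"])
c=capture("wrist"); P=cloud(c); save(c,"wrist1"); np.savez("wrist1.npz",P=P,im=c["image"])
c=capture("side"); P=cloud(c);  np.savez("side2.npz",P=P,im=c["image"])
```

```text
[0.57473717 0.07239361 0.20269699]
```

View pics/wrist1.png

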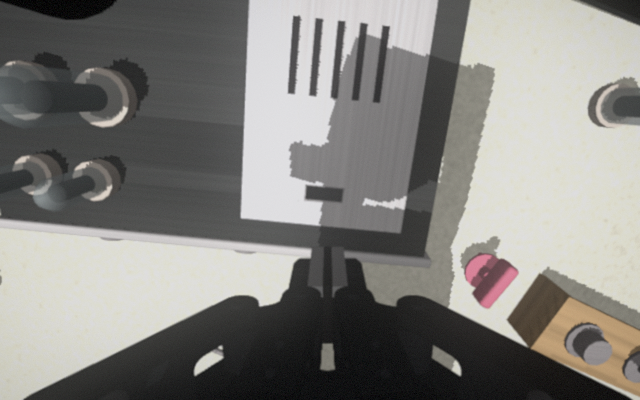

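The wrist view shows the shut lid, with the slot at about (324,194), its corners near (305,186) and (343,201), and the closed fingertips at about (328,250). I'll intersect the slot with z=0.084 and check the camera bias by projecting the TCP.

```bash
cat >> h.py <<'E'
def ray(c,px,z):
    K=np.array(c["camera_matrix"]);T=np.array(c["T"])
    n=cv2.undistortPoints(np.array(px,float).reshape(-1,1,2),K,np.array([c["k1"],0,0,0,0.]))[:,0]
    d=np.c_[n,np.ones(len(n))]@T[:3,:3].T; t=(z-T[2,3])/d[:,2]
    return T[:3,3]+d*t[:,None]
def proj(c,X):
    K=np.array(c["camera_matrix"]);T=np.linalg.inv(np.array(c["T"]))
    r=cv2.Rodrigues(T[:3,:3])[0]
    return cv2.projectPoints(np.array(X,float).reshape(-1,1,3),r,T[:3,3],K,np.array([c["k1"],0,0,0,0.]))[0][:,0]
E
python3 - <<'E'
from h import *
c=capture("wrist"); im=c["image"]; e=sense()["ee_pos"]
print("tcp px",proj(c,e))
g=im.min(-1); roi=g[175:212,290:360]
print(np.percentile(roi,[1,10,50]))
m=np.zeros_like(g); m[175:212,290:360]=(roi<75)
n,l,st,ce=cv2.connectedComponentsWithStats(m.astype(np.uint8))
i=1+np.argmax(st[1:,4]); print(st[i],ce[i])
v,u=np.where(l==i)
W=ray(c,np.c_[u,v],.084)
r=cv2.minAreaRect((W[:,:2]*1000).astype(np.float32)); print("slot",r,W[:,:2].mean(0))
# lid bright outline
z=c["z_map"]; P=cloud(c)
b=(P[...,2]>.0815)&(P[...,2]<.0865)&(g>95)
n,l,st,ce=cv2.connectedComponentsWithStats(b.astype(np.uint8)); i=1+np.argmax(st[1:,4]); v,u=np.where(l==i)
W=ray(c,np.c_[u,v],.084); r=cv2.minAreaRect((W[:,:2]*1000).astype(np.float32)); print("lid",st[i],r)
cv2.imwrite("pics/c2.png",cv2.resize(im[170:270,270:390],None,fx=5,fy=5,interpolation=cv2.INTER_CUBIC)[...,::-1])
E
```

```text
tcp px [[327.56114686 267.05740063]]
[ 63.  69. 125.]
[307 186  35  14 400] [324.385  192.4625]
slot ((576.7233276367188, 75.55597686767578), (9.186208724975586, 25.904083251953125), 13.800107955932617) [0.57690422 0.07530599]
lid [  240     0   198   232 36576] ((631.4710693359375, 87.66223907470703), (162.1569366455078, 124.55155181884766), 12.061266899108887)
```

View pics/c2.png

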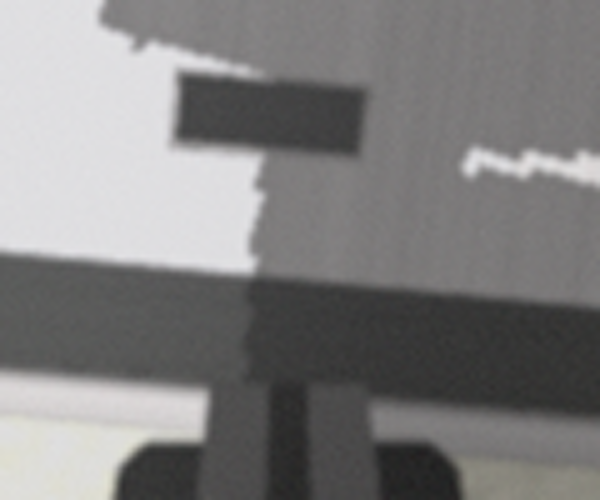

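Fingertip column 327.7 agrees with the projected 327.6, so sideways calibration is good. Lid yaw is 12.06°, width 124.6 mm, and the slot is at about (0.5767, 0.0756). I'll turn to the insertion yaw and re-measure the slot there, so that camera bias cancels out.

Request:
carry_out(
  moves=[
    [[0.0029,-0.0024,0],0],
    [[0,0,0],-0.147],
    [[0,0,0],-0.147],
    [[0,0,0],-0.147],
    [[0,0,0],-0.147],
    [[0,0,0],-0.147],
    [[0,0,0],-0.147],
    [[0,0,0],-0.147],
  ],
)

```text
time_s: 6.05
ee_pos: [0.5767, 0.0755, 0.202]
orientation: [-179.9, 0.0, 77.0]
force: [0.3, 0.5, 0.3]
width: 0.002
grasp_force: 0.0
```

Request:
carry_out(
  moves=[
    [[0,0,0],-0.147],
    [[0,0,0],-0.147],
    [[0,0,0],-0.147],
    [[0,0,0],0],
    [[0,0,0],0],
  ],
)

```text
time_s: 6.55
ee_pos: [0.5767, 0.0755, 0.2023]
orientation: [-180.0, -0.0, 101.7]
force: [-0.1, 0.7, 1.0]
width: -0.001
grasp_force: 0.0
```

Run:
```python
from h import *
c=capture("wrist"); save(c,"wrist2"); im=c["image"]; s=sense(); print(s["ee_pos"],s["orientation"])
np.savez("wrist2.npz",im=im)
g=cv2.cvtColor(im,cv2.COLOR_RGB2GRAY)
x,y=proj(c,[.5767,.0756,.084])[0]; x0,y0=int(x)-35,int(y)-35; print("px",x,y,"tcp",proj(c,s["ee_pos"]))
roi=g[y0:y0+70,x0:x0+70]
n,l,st,ce=cv2.connectedComponentsWithStats((roi<85).astype(np.uint8))
for i in range(1,n):
    if st[i,4]<80: continue
    v,u=np.where(l==i); W=ray(c,np.c_[u+x0,v+y0],.084)
    print(st[i],cv2.minAreaRect((W[:,:2]*1000).astype(np.float32)),W[:,:2].mean(0))
cv2.imwrite("pics/c3.png",im[...,::-1])
```

```text
[0.57676751 0.07558301 0.20242909] [-1.79964819e+02 -4.32846159e-03  1.01757299e+02]
px 326.7425937955356 197.1172637549977 tcp [[326.33770548 266.66565374]]
[ 29  18  14  34 457] ((576.4472045898438, 75.86973571777344), (9.901812553405762, 25.65995216369629), 11.726606369018555) [0.57629965 0.07566138]
[  0  29   3  41 100] ((553.08544921875, 59.25935363769531), (1.5471497774124146, 31.847665786743164), 10.14428424835205) [0.55329216 0.05723957]
```

Request:
carry_out(
  moves=[
    [[-0.0423,-0.0194,0],0],
    [[-0.0423,-0.0194,0],0],
    [[-0.0423,-0.0194,0],0],
    [[-0.0423,-0.0194,0],0],
    [[-0.0423,-0.0194,0],0],
    [[-0.0423,-0.0194,0],0],
    [[-0.0423,-0.0194,0],0],
    [[-0.0423,-0.0194,0],0],
  ],
  jaw=0.06,
)

```text
time_s: 7.4
ee_pos: [0.4946, -0.2894, 0.2029]
orientation: [180.0, 0.0, 101.8]
force: [1.1, -0.8, 1.0]
width: 0.707
grasp_force: 0.0
```

Request:
carry_out(
  moves=[
    [[0,0,0],0.134],
    [[0,0,0],0.134],
    [[0,0,0],0.134],
    [[0,0,0],0.134],
    [[0,0,0],0.134],
    [[0,0,0],0],
    [[0,0,0],0],
    [[0,0,0],0],
  ],
)

```text
time_s: 8.2
ee_pos: [0.4952, -0.2876, 0.2028]
orientation: [-180.0, 0.0, 63.7]
force: [0.3, 0.2, -0.1]
width: 0.704
grasp_force: 0.0
```

Run:
```python
from h import *
c=capture("wrist"); save(c,"wrist3"); im=c["image"]; s=sense(); print(s["ee_pos"],s["orientation"])
P=cloud(c); np.savez("wrist3.npz",im=im,P=P)
Q=P.reshape(-1,3); m=(np.hypot(Q[:,0]-.494,Q[:,1]+.287)<.035)
for lo,hi in ((.084,.092),(.086,.0905)):
    H=Q[m&(Q[:,2]>lo)&(Q[:,2]<hi)]
    print(len(H),H[:,2].mean(),H.mean(0),cv2.minAreaRect((H[:,:2]*1000).astype(np.float32)))
F=Q[m&(abs(Q[:,2]-.054)<.002)]; print("flange",len(F),F.min(0),F.max(0))
print("top px",proj(c,[.494,-.287,.088]))
```

```text
[ 0.49521694 -0.28755217  0.20279298] [-1.79998415e+02 -1.27256345e-03  6.36671350e+01]
940 0.0872760704576603 [ 0.49622761 -0.28489208  0.08727607] ((496.09686279296875, -285.58154296875), (45.40139389038086, 11.85758113861084), 63.2329216003418)
838 0.08752250449055336 [ 0.49618479 -0.28528275  0.0875225 ] ((495.9631042480469, -285.52459716796875), (45.41191101074219, 11.681675910949707), 62.907344818115234)
flange 848 [ 0.47704457 -0.30470009  0.0520414 ] [ 0.51453233 -0.2670549   0.05598788]
top px [[325.18591826 198.65710728]]
```

View pics/wrist3.png

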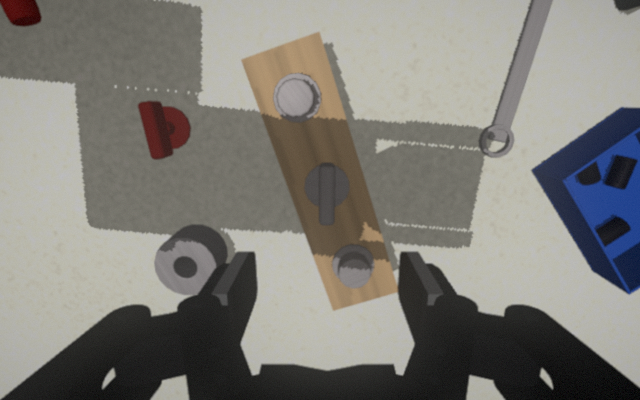

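The bar is at px (327,193), world (0.4960, -0.2856), yaw ≈63.1°, which agrees with the flange centre. Now I'll descend and grasp.

Request:
carry_out(
  moves=[
    [[0.0021,-0.0002,0.03],0.01],
    [[0,0,0.04],0],
    [[0,0,0.035],0],
    [[0,0,0.02],0],
    [[0,0,0.01],0],
    [[0,0,0.007],0],
    [[0,0,0],0],
  ],
  jaw=0.045,
)

```text
time_s: 8.95
ee_pos: [0.496, -0.2857, 0.0607]
orientation: [-180.0, 0.0, 63.0]
force: [-0.7, -0.5, 0.6]
width: 0.527
grasp_force: 0.0
```

Request:
carry_out(
  moves=[
    [[0,0,0],0],
    [[0,0,0],0],
    [[0,0,0],0],
    [[0,0,0],0],
    [[0,0,0],0],
    [[0,0,0],0],
  ],
  jaw=0,
  grip_force=60,
)

```text
time_s: 9.55
ee_pos: [0.4966, -0.286, 0.0621]
orientation: [179.9, 0.0, 63.0]
force: [-0.5, 0.5, 5.9]
width: 0.127
grasp_force: 59.1
```

Request:
carry_out(
  moves=[
    [[0,0,-0.005],0],
    [[0,0,-0.01],0],
    [[0,0,-0.02],0],
    [[0,0,-0.035],0],
    [[0,0,-0.04],0],
    [[0,0,-0.04],0],
    [[0,0,0],0],
    [[0,0,0],0],
  ],
)

```text
time_s: 10.35
ee_pos: [0.4963, -0.2858, 0.2123]
orientation: [179.8, 0.0, 63.0]
force: [0.0, 0.1, -1.2]
width: 0.13
grasp_force: 58.6
```

Run:
```python
from h import *
s=sense(); e=s["ee_pos"]; print(e,s["orientation"],s["force"],s["width"])
c=capture("wrist"); im=c["image"]; P=cloud(c); yaw=np.radians(s["orientation"][2])
tx=np.array([np.cos(yaw),np.sin(yaw),0]); ty=np.array([np.sin(yaw),-np.cos(yaw),0])
D=(P-e); X=D@tx; Y=D@ty; Z=-D[...,2]
m=(abs(X)<.045)&(abs(Y)<.04)&(Z>-.045)&(Z<.05)
for lo in np.arange(-.035,.04,.004):
    k=m&(Z>=lo)&(Z<lo+.004)
    if k.sum()>15: print(round(lo,3),k.sum(),"x",np.percentile(X[k],[2,98]).round(4),"y",np.percentile(Y[k],[2,98]).round(4))
cv2.imwrite("pics/c4.png",cv2.resize(im[170:400,220:440],None,fx=2.5,fy=2.5)[...,::-1])
```

```text
[ 0.4963131  -0.2858087   0.21232931] [1.79844580e+02 9.61170693e-03 6.30132579e+01] [ 0.01585173  0.10405103 -1.18588999] 0.1296583047749535
-0.035 287 x [-0.0096  0.012 ] y [-0.0114  0.0121]
-0.031 414 x [-0.0023  0.012 ] y [-0.0183  0.0187]
-0.027 3652 x [-0.021   0.0215] y [-0.0135  0.0144]
-0.023 474 x [0.0068 0.0224] y [-0.0181  0.0185]
-0.019 397 x [0.007  0.0225] y [-0.0181  0.0187]
-0.015 365 x [0.007  0.0225] y [-0.0181  0.0188]
-0.011 309 x [0.0071 0.0226] y [-0.0175  0.018 ]
-0.007 125 x [0.0072 0.0221] y [-0.016   0.0162]
0.005 812 x [0.0019 0.0177] y [-0.017   0.0178]
0.009 227 x [0.0019 0.0182] y [-0.017   0.0172]
```

View pics/c4.png

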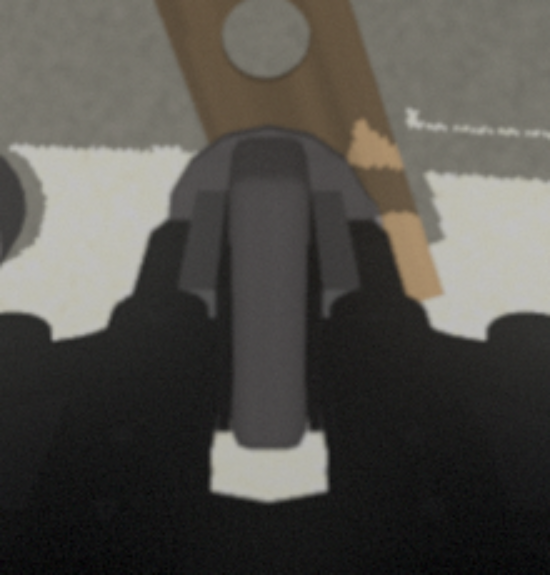

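The toggle is held upright, its bar centred within 0.5 mm of the fingers. The flange underside is about 10.5 mm below the TCP, so it should seat at TCP z≈0.0945. I'll carry it over the slot.

Request:
carry_out(
  moves=[
    [[0.0449,-0.0116,0],0],
    [[0.0449,-0.0116,0],0],
    [[0.0449,-0.0116,0],0],
    [[0.0449,-0.0116,0],0],
    [[0.0449,-0.0116,0],0],
    [[0.0449,-0.0116,0],0],
    [[0.0449,-0.0116,0],0],
    [[0.0446,-0.0116,0],0],
  ],
)

```text
time_s: 11.2
ee_pos: [0.575, 0.0781, 0.2089]
orientation: [-179.8, 0.1, 63.0]
force: [1.0, 0.8, -0.7]
width: 0.125
grasp_force: 58.6
```

Request:
carry_out(
  moves=[
    [[0,0,0],-0.1363],
    [[0,0,0],-0.1363],
    [[0,0,0],-0.1363],
    [[0,0,0],-0.1363],
    [[0,0,0],-0.1363],
    [[0,0,0],0],
    [[0,0,0],0],
    [[0,0,0],0],
  ],
)

```text
time_s: 12.0
ee_pos: [0.5757, 0.0763, 0.2101]
orientation: [-179.9, -0.0, 101.9]
force: [-0.6, 0.1, -0.7]
width: 0.129
grasp_force: 58.6
```

Run:
```python
from h import *
s=sense(); e=s["ee_pos"]; print(e,s["orientation"],s["force"],s["width"])
```

```text
[0.57571875 0.07626681 0.21008803] [-1.79922598e+02 -9.57640974e-03  1.01907057e+02] [-0.58576522  0.0511618  -0.68950588] 0.1292246267361617
```

Request:
carry_out(
  moves=[
    [[-0.0004,0.0007,0.03],-0.003],
    [[0,0,0.03],0],
    [[0,0,0.02],0],
    [[0,0,0.011],0],
    [[0,0,0],0],
    [[0,0,0],0],
    [[0,0,0],0],
  ],
)

```text
time_s: 12.7
ee_pos: [0.5779, 0.0762, 0.121]
orientation: [179.9, 0.0, 102.2]
force: [0.0, 0.5, -0.2]
width: 0.129
grasp_force: 58.6
```

Run:
```python
from h import *
s=sense(); e=s["ee_pos"]; print(e,s["orientation"],s["force"],s["width"])
c=capture("side"); im=c["image"]
x,y=proj(c,[.5766,.0756,.084])[0]; print(x,y)
x,y=int(x),int(y)
cv2.imwrite("pics/c5.png",cv2.resize(im[y-45:y+35,x-50:x+50],None,fx=6,fy=6,interpolation=cv2.INTER_CUBIC)[...,::-1])
```

```text
[0.57785031 0.07619094 0.12104234] [1.79875586e+02 1.27963416e-02 1.02211738e+02] [ 0.03556896  0.52569144 -0.23310098] 0.12858587521280493
291.6791622498216 152.66632234072614
```

View pics/c5.png

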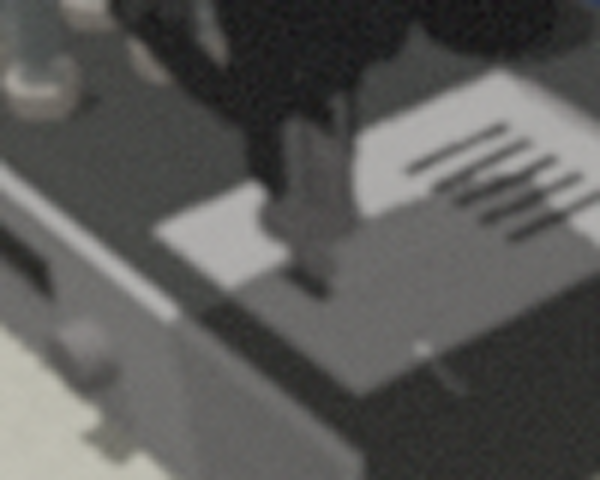

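The crossbar is poised right above the slot, at crop (310,285). I'll correct x by 1.3 mm, then go down carefully.

Request:
carry_out(
  moves=[
    [[0.0003,-0.0013,0.003],0.002],
    [[0,0,0],0],
    [[0,0,0],0],
  ],
)

```text
time_s: 13.05
ee_pos: [0.5755, 0.0761, 0.117]
orientation: [180.0, -0.0, 102.1]
force: [0.2, 0.0, -1.2]
width: 0.127
grasp_force: 58.6
```

Request:
carry_out(
  moves=[
    [[0,0,0.002],0],
    [[0,0,0.002],0],
    [[0,0,0],0],
  ],
)

```text
time_s: 13.35
ee_pos: [0.5753, 0.0761, 0.1124]
orientation: [-180.0, -0.0, 102.1]
force: [-1.2, 0.6, -0.5]
width: 0.127
grasp_force: 58.6
```

Request:
carry_out(
  moves=[
    [[0,0.0008,0],0],
    [[0,0,0.002],0],
    [[0,0,0.002],0],
    [[0,0,0],0],
  ],
)

```text
time_s: 13.75
ee_pos: [0.5761, 0.0762, 0.1084]
orientation: [-180.0, -0.0, 102.1]
force: [0.1, 0.3, -1.4]
width: 0.13
grasp_force: 58.6
```

Request:
carry_out(
  moves=[
    [[0,0,0.003],0],
    [[0,0,0.003],0],
    [[0,0,0],0],
  ],
)

```text
time_s: 14.05
ee_pos: [0.576, 0.0762, 0.1023]
orientation: [-180.0, -0.0, 102.1]
force: [1.0, -0.1, -1.0]
width: 0.124
grasp_force: 58.6
```

It is entering freely. Lowering to the seat.

Request:
carry_out(
  moves=[
    [[0,0,0.003],0],
    [[0,0,0.002],0],
    [[0,0,0.001],0],
    [[0,0,0],0],
  ],
)

```text
time_s: 14.45
ee_pos: [0.5762, 0.0763, 0.0966]
orientation: [-180.0, -0.0, 102.1]
force: [0.1, -0.5, -0.7]
width: 0.125
grasp_force: 58.6
```

Request:
carry_out(
  moves=[
    [[0,0,0.001],0],
    [[0,0,0.0005],0],
    [[0,0,0],0],
  ],
)

```text
time_s: 14.75
ee_pos: [0.5765, 0.0763, 0.096]
orientation: [180.0, 0.0, 102.1]
force: [-2.5, -0.6, 5.4]
width: 0.131
grasp_force: 59.7
```

The flange has seated at 5 N. Now the quarter turn.

Request:
carry_out(
  moves=[
    [[0,0,0],0.1],
    [[0,0,0],0.14],
    [[0,0,0],0.14],
    [[0,0,0],0.14],
    [[0,0,0],0.14],
    [[0,0,0],0],
  ],
)

```text
time_s: 15.35
ee_pos: [0.577, 0.0763, 0.096]
orientation: [179.9, -0.0, 64.2]
force: [-0.8, -0.4, 5.7]
width: 0.128
grasp_force: 59.4
```

Request:
carry_out(
  moves=[
    [[0,0,0],0.14],
    [[0,0,0],0.14],
    [[0,0,0],0.14],
    [[0,0,0],0.14],
    [[0,0,0],0.14],
    [[0,0,0],0.14],
    [[0,0,0],0.071],
    [[0,0,0],0],
  ],
)

```text
time_s: 16.15
ee_pos: [0.5771, 0.0763, 0.096]
orientation: [180.0, -0.1, 12.3]
force: [1.6, -0.2, 5.1]
width: 0.132
grasp_force: 59.6
```

Request:
carry_out(
  moves=[
    [[0,0,0],0],
    [[0,0,0],0],
  ],
)

```text
time_s: 16.35
ee_pos: [0.5771, 0.0763, 0.096]
orientation: [180.0, -0.1, 12.4]
force: [-0.4, 0.8, 5.0]
width: 0.128
grasp_force: 59.6
```

Request:
carry_out(
  moves=[
    [[0,0,0],0],
    [[0,0,0],0],
    [[0,0,0],0],
    [[0,0,0],0],
    [[0,0,0],0],
  ],
  jaw=0.05,
)

```text
time_s: 16.85
ee_pos: [0.5762, 0.0763, 0.0952]
orientation: [-180.0, 0.0, 12.1]
force: [-0.2, -0.5, 0.1]
width: 0.587
grasp_force: 0.0
```

Request:
carry_out(
  moves=[
    [[0,0,-0.01],0],
    [[0,0,-0.02],0],
    [[0,0,-0.03],0],
    [[0,0,-0.03],0],
    [[0,0,-0.03],0],
    [[0,0,0],0],
    [[0,0,0],0],
  ],
)

```text
time_s: 17.55
ee_pos: [0.5767, 0.0763, 0.2165]
orientation: [180.0, -0.1, 12.1]
force: [-0.6, 0.3, 0.4]
width: 0.585
grasp_force: 0.0
```

Run:
```python
from h import *
s=sense(); print(s["ee_pos"],s["force"])
c=capture("wrist"); P=cloud(c); Q=P.reshape(-1,3); save(c,"wrist9")
m=(np.hypot(Q[:,0]-.5765,Q[:,1]-.0757)<.04)
H=Q[m&(Q[:,2]>.115)&(Q[:,2]<.13)]; print("top",len(H),np.median(H[:,2]),cv2.minAreaRect((H[:,:2]*1000).astype(np.float32)))
F=Q[m&(Q[:,2]>.086)&(Q[:,2]<.092)]; print("flange",len(F),np.median(F[:,2]),F.min(0),F.max(0))
a=np.radians(12.06);ux=np.array([np.cos(a),np.sin(a)]);uy=np.array([-ux[1],ux[0]])
D=Q[:,:2]-[.5765,.0757];X=D@ux;Y=D@uy
for lo in (-.02,.03,.06,.09): 
    k=(X>lo)&(X<lo+.02)&(abs(Y)<.055)&(abs(Y)>.03)&(Q[:,2]>.07)&(Q[:,2]<.12); print(lo,k.sum(),np.median(Q[k,2]))
```

```text
[0.57667844 0.07630061 0.21650979] [-0.63469782  0.34504234  0.36456374]
top 1107 0.12144386927506398 ((577.026611328125, 76.38824462890625), (45.384925842285156, 11.952484130859375), 12.510406494140625)
flange 950 0.08782210421847125 [0.55859467 0.05456553 0.08601163] [0.61320113 0.09490912 0.09004202]
-0.02 1496 0.08379104201904139
0.03 1703 0.08398930576059843
0.06 1885 0.08396323611737011
0.09 2041 0.08394067858662368
```

View pics/wrist9.png

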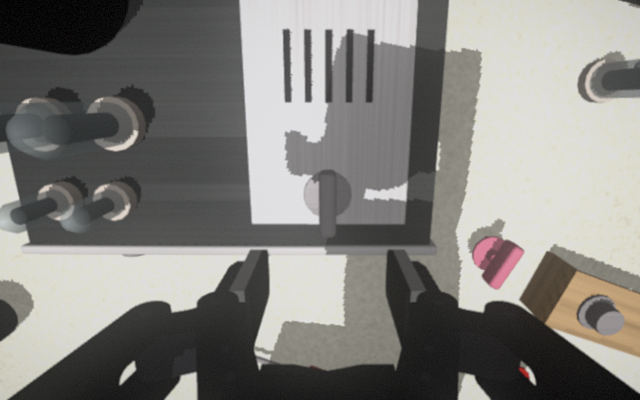

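The view shows the toggle at (327,195), upright, with its flange flat (top at z=0.0878, 0.088 expected). The handle is at 12.5°, across the slot, the lid is level at 0.084, and the gripper is clear.

```bash
python3 -c "
from h import *
print(finish_job())"
```

```text
the job is handed in; nothing more can be done
None
```

The lid is shut and locked: the toggle sits upright and let go, with its flange flat on the lid and its crossbar a quarter turn across the slot; both thumbscrews were left in the rack, the valves were not touched, and the job is handed in, with no verdict returned.

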